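# Shut and lock the gas tap left open

## Task

One of the two gas taps on the counter has been left open: its knob points at the small round stud. Pull that knob straight up until it unlocks, turn it clockwise until it points at the raised arc and, without ever forcing the lock, feel for the hidden slot along that arc and push the knob fully home there, then let go. Do not touch the other tap, which is already shut, and do not shift the things standing around.

Things in the scene. Friction and masses are not known exactly. Their poses are not given: they have to be found in the camera images.
- tap: Housing of the open gas tap, fixed: aluminium box 120 x 120 x 44 mm high, brass pipe stub out of its back (own +x). Origin under its centre, z up; the knob's axis is its z axis. On top, 43 mm from the axis and 5 mm tall: a round 7 mm stud (open mark, towards own -x) and a raised arc (closed mark) spanning 0.85 to 1.40 rad clockwise, seen from above, from the stud.
- pull (a joint): How far the open tap's knob is pulled up out of the housing, in m: 0 is fully home, 0.012 the upper stop. It slides with about 4 N of friction and stays where it is left. Below 0.008 a key under the knob is locked in a slot; only above 0.008 can the knob be turned from one slot to another.
- turn (a joint): Turn of the open tap's knob, rad: 0 with the nose at the stud, growing clockwise seen from above, stops at -0.15 and 1.65. In the open slot (at 0) it has 0.15 play either way. The only other slot, the closed one, is hidden: its centre lies anywhere from 0.85 to 1.40, different each time, and the key enters only within about 0.04 rad of it.
- knob: The open tap's black knob. Origin on its axis, at the housing's underside level when home; z up, own -x is where the nose points. Skirt disc 60 mm across, z 46 to 56 mm; on it a grip bar 50 mm long (x), 14 mm wide (y), z 54 to 86 mm. Nose 8 mm wide, out to 37 mm from the axis at skirt height. White line on the bar's top, nose side. Pinch the bar across its 14 mm from above.
- knob_grip (a point): Point on the knob's axis, 13 mm below the top of the grip bar: the height to pinch. Axes as the knob's.
- closed_arc (a point): Middle of the top of the raised arc (closed mark) of the open tap.
- lock_plate: Hidden lock plate within the open tap's housing, with the slots. It is sprung: pressed by the knob's key away from a slot, it meets the key when the knob is still 8 mm out and gives 1 mm for each 3 N, at most 4 mm. It must not take more than 25 N from the knob, pressing or turning.
- tap_b: The other gas tap, fixed to the counter, the same in shape and size, already shut with its nose at its own arc. Origin at the centre of its underside. Not to be touched.
- bowl: Loose steel bowl, 170 mm across, 75 mm high. Origin under its centre.
- sauce: Loose white sauce bottle with red cap, 56 mm across, 150 mm high. Origin under its centre.
- cup: Loose white cup, 72 mm across, 70 mm high. Origin under its centre.
- jar: Loose glass jar with red lid, 68 mm across, 85 mm high. Origin under its centre.
- turner: Loose spatula lying on the counter. Origin at its middle.
- shaker: Loose steel shaker, 44 mm across, 65 mm high. Origin under its centre.
- caddy: Loose white four-part condiment box, 160 x 160 x 70 mm. Origin under its centre.
Things that resemble listed ones, but are neither listed nor needed, are in the scene too. Leave any red look-alike of the tap alone.

How it is judged:
On the way, in this order (a step that is already met when the one before it is completed fails the run):
1. the open tap's knob is pulled up and unlocked (over 9 mm out) while still pointing at the stud (turn below 0.3 rad) (value of joint pull above 0.009 m and value of joint turn below 0.3 rad), for 0.1 s.
2. still out (over 7 mm), the knob is turned to the arc (over 0.77 rad) (value of joint turn above 0.77 rad and value of joint pull above 0.007 m), for 0.05 s.
At the end, for the whole second after the job is handed in: The open tap's knob is fully home (within 1.5 mm) in the closed slot, its nose at the raised arc (turn 0.77 to 1.48 rad), at rest and let go (value of joint pull below 0.0015 m and value of joint turn between 0.77 and 1.48 rad and velocity of joint turn between -0.05 and 0.05 rad/s and contact force between the fingers and knob below 0.1 N); the robot touches nothing.
It fails at once if the lock plate takes more than 25 N from the knob (forced down off the slot, or wrenched sideways in a slot) (contact force between knob and lock_plate above 25 N).
It fails at once if the other tap is touched (over 1 N) (contact force between anything else and tap_b above 1 N).
It fails at once if a loose thing on the counter is shifted by more than 15 mm (distance of any of bowl, sauce, cup, jar, turner, shaker, caddy from where it was at the start of the episode above 0.015 m).
It also fails if it takes over 72 s, if anything falls off the work surface, if the arm or the gripper's body presses on something with over 40 N, if the wrist force passes 120 N, or if a joint passes its speed limit or range.

## Robot

A 6-joint arm with a two-finger parallel gripper is mounted at the origin on the work surface. World frame = base frame: x ahead of the robot, y to its left, z up, the work surface at z = 0. Lengths are in m, angles in rad, forces in N, time in s.
With the tool pointing down it reaches from about 0.325 to 0.925 m from the base axis. Payload 3.1 kg.
Tool frame: the origin (TCP) lies midway between the tips of the shut fingers; the grasp point (between the pads) lies 19 mm behind it; x points along the fingers, z is the direction in which the jaws open and shut, and the axes are right-handed (so a half turn about x gives the same grasp; the last joint's range is limited). The gripper opens to 85 mm and grips with 20 to 120 N. Pads are 22 mm wide; open, the fingers measure 114 mm over their backs; the gripper's body (76 mm by 85 mm) begins 54 mm behind the grasp point. The pads swing forward as they close: fully open they stand 13 mm farther back than shut.
Start: joints at [-1.441, 0.217, 1.613, -0, 1.311, -0.112], TCP at [0.15, -0.607, 0.231] pointing down, gripper open.
Joint ranges: [-2.75, 2.75], [-0.78, 2.1], [0.31, 2.55], [-1.13, 4.27], [0.13, 2.63], [-2.58, 2.58]. Speed limits (rad/s): [2.79, 2.79, 3.14, 3.14, 3.14, 3.14].

## Interface

Orientations are given as [roll, pitch, yaw] about the fixed x, y, z axes, in that order (R = Rz(yaw) Ry(pitch) Rx(roll)).
In Python, from cell import r gives the robot as it stands.
- The arm moves only by the shell command python3 -m creep 'ROWS' [FORCE]. ROWS is JSON, a list of rows, each a list of 7 numbers: the shift along the tool's x, y, z scaled (see below), then the turn, a rotation vector about the tool's x, y, z scaled (see below), then the opening in per cent of the stroke, from 0 (shut) to 100 (fully open). In form: [[x, y, z, ax, ay, az, claw], ...]. A call has exactly 5 rows; each row shifts and turns the commanded pose from where the row before left it, along the tool's axes as they then stand; what a row does not reach is not made up. The controller multiplies each number of a shift by 0.06 m and each number of a turn by 0.15 rad. A row lasts 1/8 s, in which the tool goes at most 62.5 mm and 10.7 degrees, less where a joint would pass 70% of its speed; a pose out of reach is approached as far as the arm can. A call with a number of a shift or a turn outside -1 to 1 is refused whole. A call with a gripper value outside its range is refused whole. The fingers move at their own pace and stop on an object; FORCE is the grip in N (left out, the last holds). Time passes only in rows, so rows that do not move let the fingers close, or fill a call up. It gives the time, the measured TCP pose, the force and the opening at its end, in the units of the state.
- r.get_state(): the state, without advancing time (a new reading comes with each control period).
- r.capture(name): name is "scene" or "top" or "wrist"; returns the picture (480x640x3 uint8, red, green, blue); there is no depth.
- r.get_calibration(name): a dict with "intrinsics" (3x3 intrinsics, pixels), "origin" and "attitude" of the camera in the world. Camera axes: x right, y down, z forward; pixel columns grow to the right and rows downward; lengths in m; the calibration is good to about 2 mm. The wrist camera is an equidistant fisheye: a pixel r from the principal point sees the ray r / f radians off the axis. A picture is of the moment at which its call begins: read the wrist's pose just before it. get_calibration takes no time and is no camera call; for the wrist camera it gives the pose at the moment of the call.
- r.close_job(): hands the job in, once; it reports no verdict.
The state is a dict: "time": time; "joint_pos": joint angles; "qvel": joint speeds; "joint_torque": joint torques, N m; "tcp_pos": TCP position; "eef_rot": TCP orientation; "force": force on the tool from outside, world axes, zero at the start; "moment": the same for the moment, N m; "opening": finger opening in m.
Only numpy, scipy, OpenCV 4.12 (cv2) and the standard library are available. Lean on these libraries where they do the work, as an engineer would, in place of code of your own. Each camera call takes 0.05 s, during which the arm holds its last target. There are 200 camera calls.

## Working session

There is one attempt and no reset: what is moved stays moved. The work goes in short steps, Python scripts to look and compute and a shell command to move; the robot and the scene stay as the last step left them, time stands still between calls to the robot, and variables do not carry over. Pictures are saved under pics/ and viewed, about 8 in all and at most 12, crops included, and the job is handed in when it is done.

```bash
mkdir -p pics; ls
python3 - <<'E'
from cell import r
import cv2,json
for n in ("scene","top"):
    im=r.capture(n); cv2.imwrite(f"pics/{n}0.png",im[:,:,::-1])
    print(n,r.get_calibration(n))
print(r.get_state())
E
```

```text
pics
scene {'intrinsics': array([[472.78070798,   0.        , 324.14920613],
       [  0.        , 472.78070798, 234.93955771],
       [  0.        ,   0.        ,   1.        ]]), 'origin': array([1.33111796, 0.24165622, 0.76596893]), 'attitude': array([-2.28849952,  0.00680249,  1.85444472])}
top {'intrinsics': array([[467.63852863,   0.        , 317.43486942],
       [  0.        , 467.63852863, 239.53576091],
       [  0.        ,   0.        ,   1.        ]]), 'origin': array([ 0.44066428, -0.01762411,  1.29654035]), 'attitude': array([-3.05949179,  0.01319134, -1.55413459])}
{'time': 0.1, 'joint_pos': array([-1.44126476e+00,  2.17706704e-01,  1.61480578e+00, -2.25651848e-05,
        1.31131112e+00, -1.12207584e-01]), 'qvel': array([-0.00198481, -0.00145675, -0.00479809, -0.00014193, -0.00085687,
        0.00040422]), 'joint_torque': array([-1.92115425e-03, -3.98079765e+01, -3.04971743e+01, -2.61042833e-04,
        4.26998638e-03, -1.25123958e-05]), 'tcp_pos': array([ 0.14953233, -0.60607323,  0.23006473]), 'eef_rot': array([3.03915493, 1.56856527, 1.71010357]), 'force': array([ 0.53443438, -0.30472645, -0.24006005]), 'moment': array([-0.03647373, -0.02620138,  0.02220266]), 'opening': 0.08550122213908551}
```

View pics/top0.png

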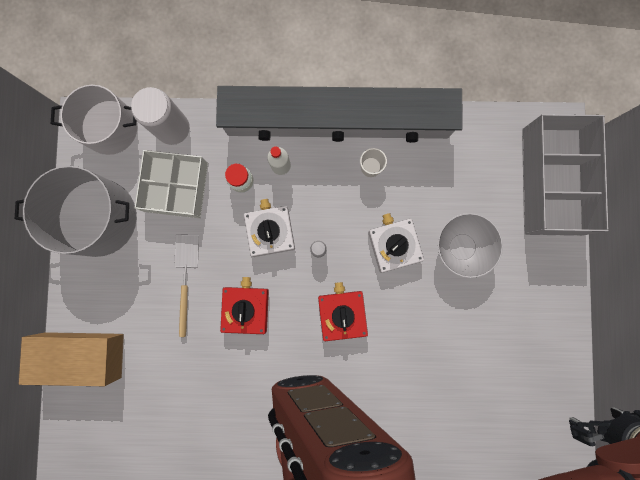

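View pics/scene0.png

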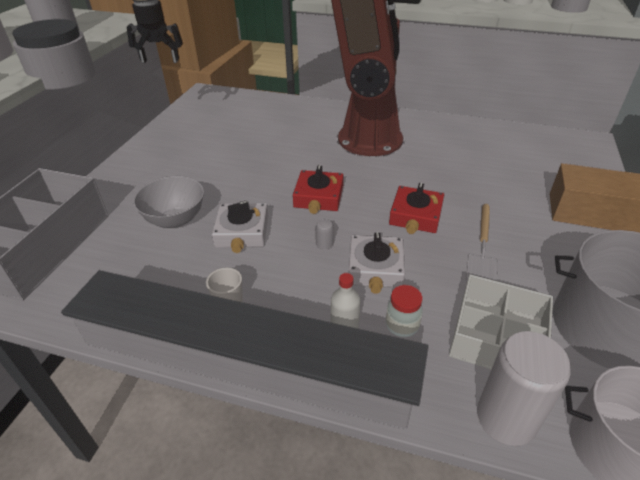

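Two aluminium taps stand in the top image, A at (269,231) and B at (396,245). The red ones at (245,310) and (343,316) are look-alikes. I'll enlarge both aluminium taps to see which one points at its stud.

Run:
```python
import cv2,numpy as np
im=cv2.imread("pics/top0.png")
a=im[195:270,234:309]; b=im[207:282,360:435]
cv2.imwrite("pics/crop1.png",np.hstack([cv2.resize(c,(400,400),interpolation=cv2.INTER_CUBIC) for c in(a,b)]))
```

```text
(no output)
```

View pics/crop1.png

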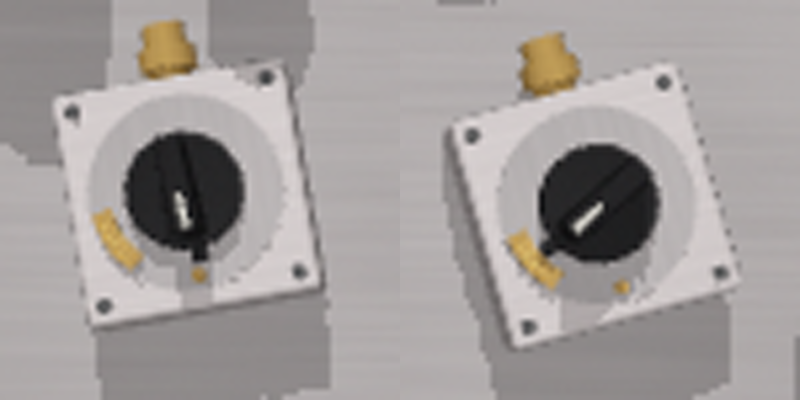

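Tap A is the open one: its nose points at the round stud at crop (199,275), and its arc at (117,240) is free. On tap B the nose is at the arc, so it's shut. Next I locate tap A and the things around it, and set up a helper for tool-frame offsets.

```bash
cat > h.py <<'E'
import numpy as np, cv2
from cell import r
from scipy.spatial.transform import Rotation as R
def rot(a): return R.from_euler("xyz",a)
def ray(cal,u,v,fish=False):
    K=cal["intrinsics"]; x=(u-K[0,2])/K[0,0]; y=(v-K[1,2])/K[1,1]
    if fish:
        t=np.hypot(x,y); d=np.array([x/t*np.sin(t),y/t*np.sin(t),np.cos(t)]) if t>0 else np.array([0,0,1.])
    else: d=np.array([x,y,1.])
    return np.array(cal["origin"]),rot(cal["attitude"]).apply(d)
def at(cal,u,v,z,fish=False):
    o,d=ray(cal,u,v,fish); return o+d*(z-o[2])/d[2]
def project(cal,p):
    K=cal["intrinsics"]; q=rot(cal["attitude"]).inv().apply(np.array(p)-cal["origin"]); 
    t=np.arctan2(np.hypot(q[0],q[1]),q[2]); ph=np.arctan2(q[1],q[0])
    return K[0,2]+K[0,0]*t*np.cos(ph),K[1,2]+K[1,1]*t*np.sin(ph)
def todo(p,jaw,s=None):
    "shift and turn in row units from the measured pose to TCP p, straight down, jaw axis at world angle jaw"
    s=s or r.get_state(); A=rot(s["eef_rot"])
    x=np.array([0,0,-1.]); z=np.array([np.cos(jaw),np.sin(jaw),0]); y=np.cross(z,x)
    B=R.from_matrix(np.c_[x,y,z])
    return A.inv().apply(np.array(p)-s["tcp_pos"])/0.06,(A.inv()*B).as_rotvec()/0.15
E
python3 - <<'E'
from h import *
np.set_printoptions(precision=4,suppress=True)
c=r.get_calibration("top")
f=lambda u,v:(234+(u+.5)/5.3333-.5,195+(v+.5)/5.3333-.5)
cor=np.array([at(c,*f(*p),.044)for p in((55,100),(283,62),(323,287),(93,327))])
print(cor,"\ncentre",cor.mean(0)); C=cor.mean(0)
print("sides",np.linalg.norm(np.diff(cor,axis=0),axis=1))
e=(cor[0]+cor[1]-cor[2]-cor[3]); print("own+x angle from corners",np.arctan2(e[1],e[0]))
st=at(c,*f(199,275),.049); d=C-st; print("stud",st,np.hypot(*d[:2]),"angle",np.arctan2(d[1],d[0]))
w0,w1=at(c,*f(179,194),.086),at(c,*f(185,227),.086); d=w0-w1; print("white line",w0,w1,np.arctan2(d[1],d[0]))
for n,u,v,z in(("jar",237,175,.085),("sauce",277,153,.15),("shaker",318,246,.065),("tapB",396,245,.044),("cup",373,159,.07),("caddy",172,182,.07)):print(n,at(c,u,v,z))
s=r.get_state(); A=rot(s["eef_rot"]).as_matrix(); print("tool axes\n",A)
print("wrist",r.get_calibration("wrist"))
E
```

```text
[[0.6115 0.2007 0.044 ]
 [0.6326 0.0854 0.044 ]
 [0.5186 0.0627 0.044 ]
 [0.4966 0.1782 0.044 ]] 
centre [0.5648 0.1318 0.044 ]
sides [0.1173 0.1163 0.1175]
own+x angle from corners 0.19520556508045836
stud [0.5233 0.1248 0.049 ] 0.042062567325008945 angle 0.16586218715834147
white line [0.5604 0.1314 0.086 ] [0.5442 0.128  0.086 ] 0.2044132422948482
jar [0.7074 0.2149 0.085 ]
sauce [0.7503 0.1038 0.15  ]
shaker [ 0.5246 -0.0015  0.065 ]
tapB [ 0.532  -0.2101  0.044 ]
cup [ 0.759  -0.1443  0.07  ]
caddy [0.6894 0.3911 0.07  ]
tool axes
 [[-0.0003  0.9709  0.2394]
 [ 0.0022  0.2394 -0.9709]
 [-1.      0.0002 -0.0022]]
wrist {'intrinsics': array([[371.6483,   0.    , 318.8323],
       [  0.    , 371.6483, 236.821 ],
       [  0.    ,   0.    ,   1.    ]]), 'origin': array([ 0.2222, -0.5882,  0.3728]), 'attitude': array([ 2.843 ,  0.0021, -1.3285])}
```

```bash
for i in 1 2 3; do python3 -m creep '[[0,0.64,-0.69,0,0,0,100],[0,0.64,-0.69,0,0,0,100],[0,0.64,-0.69,0,0,0,100],[0,0.64,-0.69,0,0,0,100],[0,0.64,-0.69,0,0,0,100]]'; done
for i in 1 2 3 4; do python3 -m creep '[[0,0,0,-1,0,0,100],[0,0,0,-1,0,0,100],[0,0,0,-1,0,0,100],[0,0,0,-1,0,0,100],[0,0,0,-1,0,0,100]]'; done
python3 - <<'E'
from h import *
np.set_printoptions(precision=4,suppress=True)
print(r.get_state()); print(todo([.5648,.1318,.16],1.766))
cal=r.get_calibration("wrist"); print(cal)
im=r.capture("wrist"); cv2.imwrite("pics/w1.png",im[:,:,::-1])
E
```

```text
time: 0.72
tcp_pos: [0.287, -0.3579, 0.2308]
eef_rot: [2.846, 1.57, 1.517]
force: [0.5, -0.7, 0.1]
opening: 0.0854
time: 1.35
tcp_pos: [0.4237, -0.1111, 0.2311]
eef_rot: [0.532, 1.571, -0.798]
force: [1.7, -0.7, -0.2]
opening: 0.0858
time: 1.98
tcp_pos: [0.5606, 0.1358, 0.2308]
eef_rot: [-1.263, 1.57, -2.591]
force: [0.3, -0.7, 0.7]
opening: 0.0852
time: 2.6
tcp_pos: [0.5597, 0.134, 0.2306]
eef_rot: [-2.46, 1.569, -3.034]
force: [-0.8, 0.6, 0.0]
opening: 0.0855
time: 3.22
tcp_pos: [0.5597, 0.134, 0.2306]
eef_rot: [3.057, 1.569, -3.05]
force: [-0.2, 0.4, -0.3]
opening: 0.0856
time: 3.85
tcp_pos: [0.5597, 0.134, 0.2306]
eef_rot: [2.301, 1.569, -3.056]
force: [0.1, 0.3, 0.5]
opening: 0.0855
time: 4.47
tcp_pos: [0.5597, 0.134, 0.2306]
eef_rot: [1.581, 1.569, -3.027]
force: [0.1, 0.1, -0.5]
opening: 0.0855
{'time': 4.475, 'joint_pos': array([ 0.113 ,  0.1141,  1.7323, -0.    ,  1.2965, -1.5629]), 'qvel': array([ 0.0017,  0.0008,  0.0007,  0.0005, -0.0002, -1.1873]), 'joint_torque': array([  0.0005, -35.1276, -30.2256,  -0.0003,   0.0055,   0.7904]), 'tcp_pos': array([0.5597, 0.134 , 0.2306]), 'eef_rot': array([ 1.5805,  1.5694, -3.0267]), 'force': array([ 0.0768,  0.121 , -0.5377]), 'moment': array([ 0.0349,  0.0185, -0.0118]), 'opening': 0.08545158703333734}
(array([ 1.1762, -0.0816, -0.0452]), array([-0.6001,  0.0003, -0.009 ]))
{'intrinsics': array([[371.6483,   0.    , 318.8323],
       [  0.    , 371.6483, 236.821 ],
       [  0.    ,   0.    ,   1.    ]]), 'origin': array([0.485 , 0.1263, 0.3734]), 'attitude': array([2.8447, 0.0002, 1.6765])}
```

View pics/w1.png

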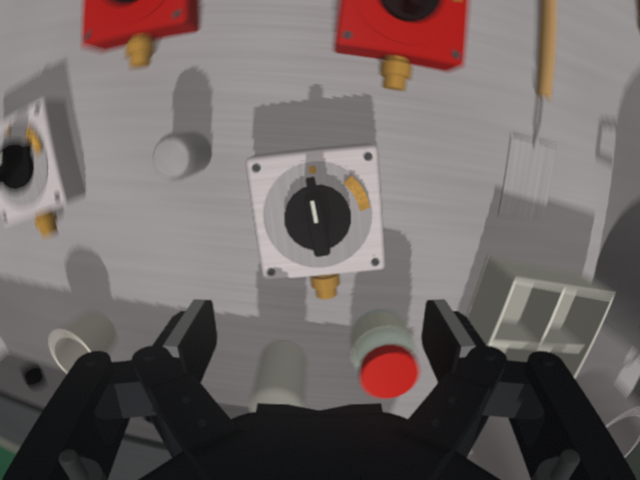

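The wrist view shows the open tap centred at about (317,212), knob at (317,217), stud (312,169) and arc (357,193). The jar and sauce bottle are clear of the descent. I'll finish the turn, go partway down, let the arm settle and take a precise measurement.

```bash
python3 -m creep '[[0.3,-0.08,-0.045,-0.6,0,-0.01,100],[0.3,0,0,0,0,0,100],[0,0,0,0,0,0,100],[0,0,0,0,0,0,100],[0,0,0,0,0,0,100]]'
python3 - <<'E'
from h import *
np.set_printoptions(precision=4,suppress=True)
s=r.get_state(); print(s["qvel"],s["tcp_pos"],todo([.5648,.1318,.16],1.766))
cal=r.get_calibration("wrist"); print(cal)
im=r.capture("wrist"); cv2.imwrite("pics/w2.png",im[:,:,::-1])
u,v=map(int,project(cal,[.565,.132,.05])); print(u,v)
c=im[v-90:v+90,u-100:u+100,::-1]; cv2.imwrite("pics/w2c.png",cv2.resize(c,None,fx=4,fy=4,interpolation=cv2.INTER_CUBIC)[:600*2]); print("origin",u-100,v-90,c.shape)
E
```

```text
time: 5.15
tcp_pos: [0.5658, 0.132, 0.1962]
eef_rot: [-1.626, 1.568, 0.135]
force: [0.2, 0.8, -0.1]
opening: 0.0855
[ 0.0001 -0.0008  0.0001  0.0008 -0.0033 -0.0031] [0.5658 0.132  0.1962] (array([0.6035, 0.0193, 0.0005]), array([-0.0365, -0.0012,  0.0203]))
{'intrinsics': array([[371.6483,   0.    , 318.8323],
       [  0.    , 371.6483, 236.821 ],
       [  0.    ,   0.    ,   1.    ]]), 'origin': array([0.4914, 0.118 , 0.3387]), 'attitude': array([2.8403, 0.0003, 1.761 ])}
318 219
origin 218 129 (180, 200, 3)
```

```bash
python3 -c "
import cv2;a=cv2.imread('pics/w2c.png');print(a.shape);cv2.imwrite('pics/w2d.png',cv2.resize(a,(640,576)))"
```

```text
(720, 800, 3)
```

View pics/w2d.png

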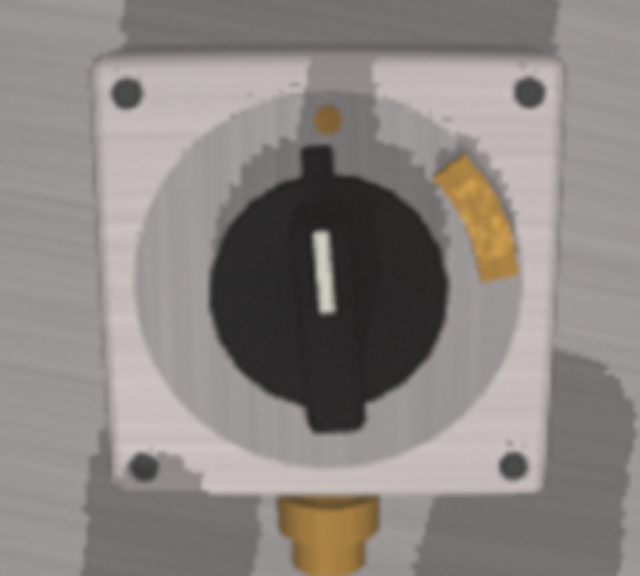

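Run:
```python
from h import *
np.set_printoptions(precision=4,suppress=True)
cal=dict(r.get_calibration("wrist"))
f=lambda u,v:(218+(u+.5)/3.2-.5,129+(v+.5)/3.2-.5)
W=lambda u,v,z:at(cal,*f(u,v),z,True)
s=np.array([W(*p,.045)for p in((127,94),(529,93),(513,466),(144,467))]); C=s.mean(0)
e=s[2]+s[3]-s[0]-s[1]; print("screws",s,"centre",C,"ang",np.arctan2(e[1],e[0]),np.linalg.norm(np.diff(s,axis=0),axis=1))
st=W(328,120,.049); d=C-st; print("stud",st,np.hypot(*d[:2]),np.arctan2(d[1],d[0]))
# skirt centre: edges left/right/bottom at z .056
l,rr=W(210,290,.056),W(448,290,.056); print("skirt",l,rr,(l+rr)/2,np.linalg.norm(l-rr))
a,b=W(320,232,.086),W(327,313,.086); d=b-a; print("line",a,b,np.arctan2(d[1],d[0]))
a=W(317,148,.051); d=C-a; print("nose",a,np.hypot(*d[:2]),np.arctan2(d[1],d[0]))
a=W(337,432,.08); d=a-C; print("bar end",a,np.hypot(*d[:2]),np.arctan2(d[1],d[0]))
```

```text
screws [[0.526  0.0747 0.045 ]
 [0.5068 0.1727 0.045 ]
 [0.6048 0.1918 0.045 ]
 [0.6239 0.0939 0.045 ]] centre [0.5654 0.1333 0.045 ] ang 0.19260615122808672 [0.0999 0.0998 0.0997]
stud [0.523 0.125 0.049] 0.04312581295061518 0.19369976998356514
skirt [0.5689 0.1042 0.056 ] [0.5577 0.1618 0.056 ] [0.5633 0.133  0.056 ] 0.058637419757482316
line [0.5433 0.127  0.086 ] [0.561 0.132 0.086] 0.273999580854547
nose [0.5301 0.1236 0.051 ] 0.03657917276971819 0.26752107464536384
bar end [0.5905 0.1401 0.08  ] 0.02601197779823938 0.2643907650243705
```

Run:
```python
from h import *
np.set_printoptions(precision=4,suppress=True)
print(todo([.565,.133,.061],1.836), r.get_state()["joint_pos"])
```

```text
(array([2.2544, 0.0179, 0.0201]), array([-0.5024, -0.002 ,  0.0212])) [ 0.1083  0.1546  1.7539  0.0001  1.2299 -1.6524]
```

```bash
python3 -m creep '[[0.5,0.02,0.02,-0.5,0,0.02,60],[0.5,0,0,0,0,0,60],[0.5,0,0,0,0,0,60],[0.4,0,0,0,0,0,60],[0.2,0,0,0,0,0,60]]'
python3 -m creep '[[0.15,0,0,0,0,0,50],[0,0,0,0,0,0,40],[0,0,0,0,0,0,40],[0,0,0,0,0,0,40],[0,0,0,0,0,0,40]]'
python3 - <<'E'
from h import *
np.set_printoptions(precision=4,suppress=True)
s=r.get_state();print(s["tcp_pos"],s["force"],s["moment"],todo([.565,.133,.061],1.836))
cal=r.get_calibration("wrist")
im=r.capture("wrist"); u,v=map(int,project(cal,[.565,.133,.07])); print(u,v)
y0=max(0,v-110);x0=max(0,u-150)
cv2.imwrite("pics/w3.png",cv2.resize(im[y0:y0+230,x0:x0+300,::-1],None,fx=2.5,fy=2.5,interpolation=cv2.INTER_CUBIC)); print(x0,y0)
E
```

```text
time: 5.82
tcp_pos: [0.5632, 0.1327, 0.0682]
eef_rot: [1.514, 1.568, -2.933]
force: [0.1, -0.2, 0.4]
opening: 0.0512
time: 6.45
tcp_pos: [0.5642, 0.1328, 0.0609]
eef_rot: [2.063, 1.57, -2.385]
force: [-0.4, -0.0, 0.9]
opening: 0.0341
[0.5642 0.1328 0.0609] [-0.3534 -0.008   0.9231] [-0.0048 -0.0157 -0.0114] (array([-0.0015, -0.0136, -0.0001]), array([ 0.0001, -0.0016, -0.003 ]))
318 318
168 208
```

View pics/w3.png

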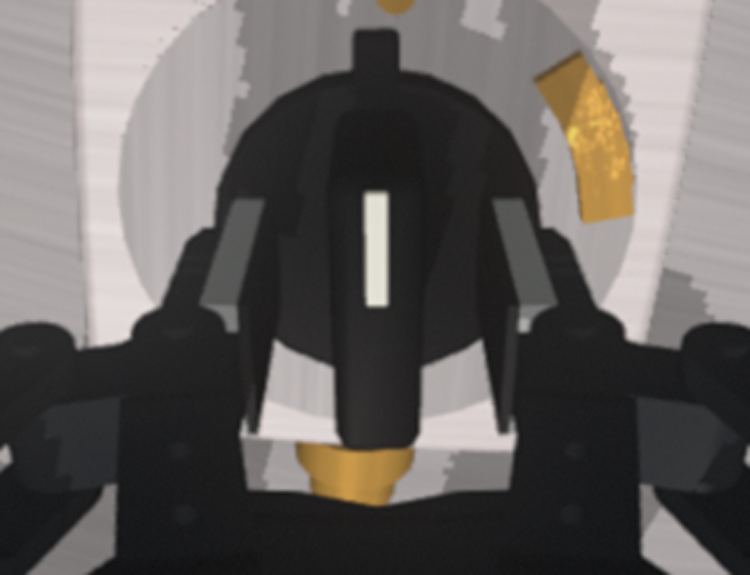

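The bar's white line is at x=376, midway between the fingers at 264 and 493, so the knob is well centred. Closing.

```bash
python3 -m creep '[[0,0,0,0,0,0,0],[0,0,0,0,0,0,0],[0,0,0,0,0,0,0],[0,0,0,0,0,0,0],[0,0,0,0,0,0,0]]' 50
python3 - <<'E'
from h import *
np.set_printoptions(precision=4,suppress=True)
s=r.get_state();print(s["tcp_pos"],s["force"],s["moment"],s["opening"],todo([.565,.133,.061],1.836))
E
```

```text
time: 7.12
tcp_pos: [0.5639, 0.1326, 0.0605]
eef_rot: [1.795, 1.569, -2.652]
force: [-1.3, -1.2, 2.5]
opening: 0.013
[0.5639 0.1326 0.0605] [-1.2968 -1.2178  2.5225] [-0.1796  0.1698  0.0085] 0.01297511775902544 (array([-0.0076, -0.0187,  0.0014]), array([ 0.0002, -0.0021, -0.009 ]))
```

```bash
python3 -m creep '[[-0.04,0,0,0,0,0,0],[-0.04,0,0,0,0,0,0],[-0.04,0,0,0,0,0,0],[-0.04,0,0,0,0,0,0],[-0.02,0,0,0,0,0,0]]'
python3 -m creep '[[0,0,0,0,0,0,0],[0,0,0,0,0,0,0],[0,0,0,0,0,0,0],[0,0,0,0,0,0,0],[0,0,0,0,0,0,0]]'
python3 - <<'E'
from h import *
np.set_printoptions(precision=4,suppress=True)
s=r.get_state();print(s["tcp_pos"],s["force"],s["moment"],s["opening"],todo([.565,.133,.0715],1.836))
im=r.capture("wrist"); cv2.imwrite("pics/w4.png",cv2.resize(im[200:440,168:468,::-1],None,fx=2.5,fy=2.5,interpolation=cv2.INTER_CUBIC))
E
```

```text
time: 7.75
tcp_pos: [0.5637, 0.1327, 0.0712]
eef_rot: [1.681, 1.569, -2.766]
force: [2.5, -0.6, -5.9]
opening: 0.0129
time: 8.38
tcp_pos: [0.5638, 0.1327, 0.0713]
eef_rot: [1.676, 1.569, -2.771]
force: [1.0, -1.8, -1.8]
opening: 0.0133
[0.5638 0.1327 0.0713] [ 0.9864 -1.7732 -1.7649] [-0.3103 -0.1936  0.0411] 0.0132761966863041 (array([-0.0034, -0.0204, -0.0001]), array([ 0.0003, -0.0011, -0.0106]))
```

```bash
python3 -m creep '[[0,0,0,0.5,0,0,0],[0,0,0,0.5,0,0,0],[0,0,0,0.5,0,0,0],[0,0,0,0,0,0,0],[0,0,0,0,0,0,0]]'
python3 - <<'E'
from h import *
np.set_printoptions(precision=4,suppress=True)
s=r.get_state();print(s["tcp_pos"],s["force"],s["moment"],s["opening"],todo([.565,.133,.0715],1.836))
E
```

```text
time: 9.05
tcp_pos: [0.5638, 0.133, 0.0713]
eef_rot: [1.472, 1.569, 3.083]
force: [1.0, -0.3, -1.6]
opening: 0.0127
[0.5638 0.133  0.0713] [ 0.9607 -0.3178 -1.5858] [-0.0064 -0.1361  0.0065] 0.012650126701992802 (array([-0.0034, -0.0198, -0.0006]), array([-1.4952,  0.002 , -0.0095]))
```

```bash
python3 -m creep '[[0,0,0,0.7,0,0,0],[0,0,0,0.7,0,0,0],[0,0,0,0.7,0,0,0],[0,0,0,0.7,0,0,0],[0,0,0,0.7,0,0,0]]'
python3 -m creep '[[0,0,0,0.7,0,0,0],[0,0,0,0.5,0,0,0],[0,0,0,0,0,0,0],[0,0,0,0,0,0,0],[0,0,0,0,0,0,0]]'
python3 - <<'E'
from h import *
np.set_printoptions(precision=4,suppress=True)
s=r.get_state();t=todo([.565,.133,.0715],1.836);print(s["tcp_pos"],s["force"],s["moment"],s["opening"],t,"turn",-.072-t[1][0]*.15)
im=r.capture("wrist"); cv2.imwrite("pics/w5.png",cv2.resize(im[200:440,168:468,::-1],None,fx=2.5,fy=2.5,interpolation=cv2.INTER_CUBIC))
E
```

```text
time: 9.68
tcp_pos: [0.564, 0.1338, 0.0713]
eef_rot: [0.997, 1.569, 2.08]
force: [1.6, 2.1, -1.5]
opening: 0.013
time: 10.3
tcp_pos: [0.5641, 0.1337, 0.0713]
eef_rot: [1.0, 1.569, 1.907]
force: [1.9, 5.2, -1.9]
opening: 0.0128
[0.5641 0.1337 0.0713] [ 1.8754  5.1923 -1.8911] [ 1.1066 -0.3611  0.0678] 0.012817389491831359 (array([-0.0032, -0.0191, -0.0005]), array([-6.1975,  0.0094, -0.0056])) turn 0.857627838966072
```

View pics/w5.png

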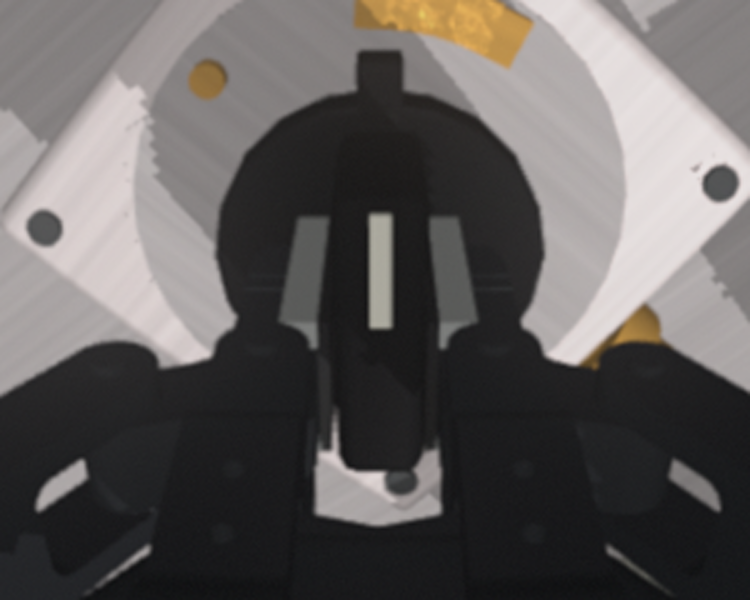

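The knob is out and its nose is at the start of the arc (nose (380,70), arc from (355,10) to (520,50), stud (208,80)). I'll check the turn angle numerically from this picture.

Run:
```python
from h import *
np.set_printoptions(precision=4,suppress=True)
cal=r.get_calibration("wrist")
W=lambda u,v,z:at(cal,168+(u+.5)/2.5-.5,200+(v+.5)/2.5-.5,z,True)
C=np.array([.565,.133])
for n,u,v,z in(("stud",208,80,.049),("arc low",355,26,.049),("arc high",511,68,.049),("nose",380,52,.066),("screw",720,183,.045),("screw",44,228,.045)):
    p=W(u,v,z);d=C-p[:2];print(n,p,np.hypot(*d),np.arctan2(d[1],d[0]))
a,b=W(380,213,.097),W(380,328,.097);d=b-a;print("line",np.arctan2(d[1],d[0]))
```

```text
stud [0.5232 0.1254 0.049 ] 0.042494224264432105 0.17878755156303835
arc low [0.5322 0.1535 0.049 ] 0.03871190000873816 -0.5580962490673593
arc high [0.5562 0.1714 0.049 ] 0.03936826502864546 -1.3454747045277329
nose [0.5353 0.1567 0.066 ] 0.03799678303829888 -0.6749420816807694
screw [0.6047 0.1918 0.045 ] 0.07096848928140029 -2.163893565975877
screw [0.5259 0.0745 0.045 ] 0.07035060540107277 0.9806979659380107
line -0.6630542964049373
```

```bash
python3 -m creep '[[0.02,0,0.01,0,0,0,0],[0.03,0,0,0,0,0,0],[0.03,0,0,0,0,0,0],[0,0,0,0,0,0,0],[0,0,0,0,0,0,0]]'
python3 - <<'E'
from h import *
np.set_printoptions(precision=4,suppress=True)
s=r.get_state();print(s["tcp_pos"],s["force"],s["moment"],s["opening"])
E
```

```text
time: 10.98
tcp_pos: [0.5644, 0.1337, 0.0669]
eef_rot: [1.709, 1.57, 2.614]
force: [0.1, 5.1, 3.6]
opening: 0.0132
[0.5644 0.1337 0.0669] [0.1051 5.132  3.5576] [1.1295 0.1837 0.0526] 0.013172753648854878
```

```bash
for i in 1 2; do python3 -m creep '[[0.015,0,0,0,0,0,0],[0,0,0,0,0,0,0],[0,0,0,0,0,0,0],[0,0,0,0,0,0,0],[0,0,0,0,0,0,0]]'; done
```

```text
time: 11.6
tcp_pos: [0.5645, 0.1337, 0.0664]
eef_rot: [1.801, 1.57, 2.707]
force: [-1.9, 5.2, 5.6]
opening: 0.0129
time: 12.22
tcp_pos: [0.5646, 0.1337, 0.0659]
eef_rot: [1.811, 1.57, 2.717]
force: [-3.2, 5.2, 7.3]
opening: 0.013
```

Off the slot the force climbs with depth (3.6 to 7.3 N), so there's no slot here. Next probes: lift clear, turn 0.055 rad, then press lightly.

```bash
for i in 1 2 3; do python3 -m creep '[[-0.06,0,0,0,0,0,0],[-0.05,0,0,0,0,0,0],[0,0,0,0,0,0,0],[0,0,0,0.37,0,0,0],[0,0,0,0,0,0,0]]' | grep -E "tcp_pos|force" | tr '\n' ' '; echo lift
python3 -m creep '[[0.04,0,0,0,0,0,0],[0.04,0,0,0,0,0,0],[0.03,0,0,0,0,0,0],[0,0,0,0,0,0,0],[0,0,0,0,0,0,0]]' | grep -E "tcp_pos|force" | tr '\n' ' '; echo press; done
python3 - <<'E'
from h import *
np.set_printoptions(precision=4,suppress=True)
s=r.get_state();t=todo([.565,.133,.0715],1.836);print(s["tcp_pos"],s["force"],s["moment"],s["opening"],t,"turn",-.072-t[1][0]*.15)
E
```

```text
tcp_pos: [0.5642, 0.1338, 0.0703] force: [2.5, 6.1, -2.1] lift
tcp_pos: [0.5646, 0.1337, 0.0656] force: [-1.4, 4.3, 6.7] press
tcp_pos: [0.5643, 0.1338, 0.0704] force: [2.3, 6.4, -2.5] lift
tcp_pos: [0.5646, 0.1338, 0.0657] force: [-2.5, 5.7, 6.2] press
tcp_pos: [0.5643, 0.1339, 0.0704] force: [1.8, 7.0, -2.6] lift
tcp_pos: [0.5647, 0.1338, 0.0657] force: [-1.1, 5.4, 6.9] press
[0.5647 0.1338 0.0657] [-1.0767  5.3876  6.9122] [1.2558 0.2812 0.0064] 0.013467807859475581 (array([-0.0969, -0.0136, -0.0056]), array([-7.3121,  0.0047, -0.006 ])) turn 1.0248214414593289
```

```bash
for i in 1 2 3; do python3 -m creep '[[-0.06,0,0,0,0,0,0],[-0.05,0,0,0,0,0,0],[0,0,0,0,0,0,0],[0,0,0,0.37,0,0,0],[0,0,0,0,0,0,0]]' | grep -E "tcp_pos|force" | tr '\n' ' '; echo lift
python3 -m creep '[[0.04,0,0,0,0,0,0],[0.04,0,0,0,0,0,0],[0.03,0,0,0,0,0,0],[0,0,0,0,0,0,0],[0,0,0,0,0,0,0]]' | grep -E "tcp_pos|force" | tr '\n' ' '; echo press; done
python3 - <<'E'
from h import *
np.set_printoptions(precision=4,suppress=True)
s=r.get_state();t=todo([.565,.133,.0715],1.836);print(s["tcp_pos"],s["force"],s["moment"],s["opening"],t,"turn",-.072-t[1][0]*.15)
E
```

```text
tcp_pos: [0.5644, 0.1339, 0.0705] force: [1.7, 5.9, -2.1] lift
tcp_pos: [0.5647, 0.1339, 0.0657] force: [-1.6, 3.7, 6.4] press
tcp_pos: [0.5645, 0.134, 0.0704] force: [1.3, 6.0, -2.9] lift
tcp_pos: [0.5648, 0.1339, 0.0657] force: [-0.7, 5.1, 6.6] press
tcp_pos: [0.5646, 0.134, 0.0705] force: [3.2, 7.0, -1.8] lift
tcp_pos: [0.5649, 0.134, 0.0657] force: [-1.2, 6.0, 5.8] press
[0.5649 0.134  0.0657] [-1.1548  6.0062  5.8372] [ 1.2095  0.2737 -0.0954] 0.01337234547835371 (array([-0.0963, -0.0149, -0.007 ]), array([-8.4223,  0.0073, -0.0041])) turn 1.1913382156497554
```

```bash
python3 -m creep '[[0.01,0,0,0,0,0,0],[0.01,0,0,0,0,0,0],[0,0,0,0,0,0,0],[0,0,0,0,0,0,0],[0,0,0,0,0,0,0]]'
```

```text
time: 20.35
tcp_pos: [0.565, 0.134, 0.0652]
eef_rot: [1.259, 1.57, 1.831]
force: [-1.7, 4.8, 9.1]
opening: 0.0134
```

```bash
python3 -m creep '[[-0.06,0,0,0,0,0,0],[-0.07,0,0,0,0,0,0],[0,0,0,0,0,0,0],[0,0,0,0.37,0,0,0],[0,0,0,0,0,0,0]]' | grep -E "tcp_pos|force" | tr '\n' ' '; echo lift
python3 -m creep '[[0.04,0,0,0,0,0,0],[0.04,0,0,0,0,0,0],[0.04,0,0,0,0,0,0],[0,0,0,0,0,0,0],[0,0,0,0,0,0,0]]' | grep -E "tcp_pos|force" | tr '\n' ' '; echo press
for i in 1 2; do python3 -m creep '[[-0.06,0,0,0,0,0,0],[-0.06,0,0,0,0,0,0],[0,0,0,0,0,0,0],[0,0,0,0.37,0,0,0],[0,0,0,0,0,0,0]]' | grep -E "tcp_pos|force" | tr '\n' ' '; echo lift
python3 -m creep '[[0.04,0,0,0,0,0,0],[0.04,0,0,0,0,0,0],[0.04,0,0,0,0,0,0],[0,0,0,0,0,0,0],[0,0,0,0,0,0,0]]' | grep -E "tcp_pos|force" | tr '\n' ' '; echo press; done
python3 - <<'E'
from h import *
np.set_printoptions(precision=4,suppress=True)
s=r.get_state();t=todo([.565,.133,.0715],1.836);print(s["tcp_pos"],s["force"],s["moment"],s["opening"],t,"turn",-.072-t[1][0]*.15)
E
```

```text
tcp_pos: [0.5646, 0.1341, 0.0707] force: [1.8, 6.4, -2.0] lift
tcp_pos: [0.565, 0.134, 0.0652] force: [-0.8, 5.4, 6.9] press
tcp_pos: [0.5647, 0.1341, 0.0706] force: [3.3, 6.7, -2.1] lift
tcp_pos: [0.565, 0.134, 0.0652] force: [-0.6, 5.3, 5.9] press
tcp_pos: [0.5648, 0.1341, 0.0707] force: [2.9, 5.9, -2.3] lift
tcp_pos: [0.5649, 0.1341, 0.0642] force: [1.2, 6.3, 0.2] press
[0.5649 0.1341 0.0642] [1.1979 6.2657 0.1931] [ 1.3572 -0.2067 -0.0056] 0.012694343655073907 (array([-0.1214, -0.0179, -0.0057]), array([-9.5334,  0.0112, -0.0019])) turn 1.358006800351098
```

At turn ≈1.358 rad the key drops in: lower z (64.2 mm) with almost no force, where off-slot probes read 6 to 9 N. Now I push home gently.

```bash
for i in 1 2; do python3 -m creep '[[0.01,0,0,0,0,0,0],[0.01,0,0,0,0,0,0],[0.01,0,0,0,0,0,0],[0,0,0,0,0,0,0],[0,0,0,0,0,0,0]]'| grep -E "tcp_pos|force" | tr '\n' ' ';python3 -c "
from h import *
s=r.get_state();print(s['moment'],s['force'])"; done
```

```text
tcp_pos: [0.5649, 0.1342, 0.0627] force: [0.1, 6.0, 2.8] [ 1.31556182 -0.09514624 -0.01173342] [0.10617925 5.97123175 2.76140177]
tcp_pos: [0.5649, 0.1342, 0.0609] force: [0.4, 6.9, 2.2] [ 1.29563972 -0.16183323 -0.02454038] [0.41748963 6.93576873 2.23016914]
```

```bash
for i in 1 2; do python3 -m creep '[[0.01,0,0,0,0,0,0],[0.005,0,0,0,0,0,0],[0,0,0,0,0,0,0],[0,0,0,0,0,0,0],[0,0,0,0,0,0,0]]'| grep -E "tcp_pos|force" | tr '\n' ' ';python3 -c "
from h import *
s=r.get_state();print(s['moment'],s['force'])"; done
```

```text
tcp_pos: [0.565, 0.1342, 0.0605] force: [-2.1, 5.4, 5.9] [ 1.29413198  0.15372453 -0.06260079] [-2.08360972  5.417087    5.8737108 ]
tcp_pos: [0.5651, 0.1342, 0.0605] force: [-2.7, 6.4, 8.6] [1.2877743  0.44129752 0.01987706] [-2.6564482   6.4453611   8.61072012]
```

z stopped at 60.5 mm, the same as the original home height, and force is now building, so the knob is home. Releasing and backing off.

```bash
python3 -m creep '[[-0.005,0,0,0,0,0,40],[0,0,0,0,0,0,50],[0,0,0,0,0,0,50],[0,0,0,0,0,0,50],[0,0,0,0,0,0,50]]'
python3 -m creep '[[-0.2,0,0,0,0,0,60],[-0.5,0,0,0,0,0,100],[-0.6,0,0,0,0,0,100],[-0.6,0,0,0,0,0,100],[-0.4,0,0,0,0,0,100]]'
python3 -m creep '[[0,0,0,0,0,0,100],[0,0,0,0,0,0,100],[0,0,0,0,0,0,100],[0,0,0,0,0,0,100],[0,0,0,0,0,0,100]]'
python3 - <<'E'
from h import *
np.set_printoptions(precision=4,suppress=True)
s=r.get_state();print(s["tcp_pos"],s["force"],s["opening"])
cal=r.get_calibration("wrist")
im=r.capture("wrist"); u,v=map(int,project(cal,[.565,.133,.05])); x0=u-125;y0=max(0,v-95);print(x0,y0)
cv2.imwrite("pics/w6.png",cv2.resize(im[y0:y0+190,x0:x0+250,::-1],None,fx=3,fy=3,interpolation=cv2.INTER_CUBIC))
E
```

```text
time: 27.22
tcp_pos: [0.564, 0.133, 0.0586]
eef_rot: [3.104, 1.569, -2.772]
force: [-0.8, -0.9, -1.1]
opening: 0.0428
time: 27.85
tcp_pos: [0.5655, 0.1334, 0.2002]
eef_rot: [-0.448, 1.568, -0.042]
force: [1.1, 0.7, 1.0]
opening: 0.0854
time: 28.48
tcp_pos: [0.564, 0.1332, 0.196]
eef_rot: [2.937, 1.568, -2.939]
force: [-0.3, -0.2, 0.6]
opening: 0.0854
[0.564  0.1332 0.196 ] [-0.2744 -0.2103  0.6458] 0.08535682601586558
195 126
```

View pics/w6.png

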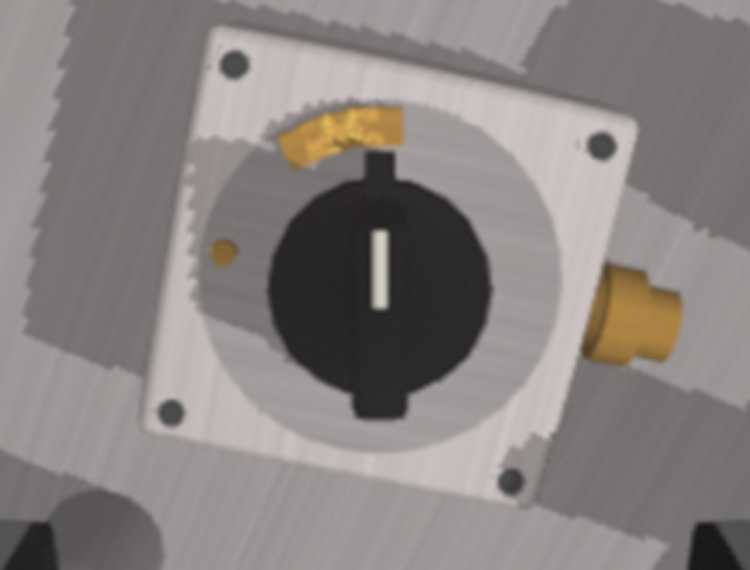

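The picture shows the nose at (380,160) under the arc's far part and the stud at (223,252) left clear. The skirt's apparent width (74.3 px) matches the home view (74.4 px). There's time for one gentle check that letting go didn't lift the knob: touch the bar top with shut fingertips.

```bash
python3 -m creep '[[0.3,0,0,0,0,0,0],[0.5,0,0,0,0,0,0],[0.5,0,0,0,0,0,0],[0.3,0,0,0,0,0,0],[0,0,0,0,0,0,0]]' 20
python3 -m creep '[[0.08,0,0,0,0,0,0],[0,0,0,0,0,0,0],[0,0,0,0,0,0,0],[0,0,0,0,0,0,0],[0,0,0,0,0,0,0]]'
```

```text
time: 29.15
tcp_pos: [0.5623, 0.133, 0.0983]
eef_rot: [2.894, 1.565, -2.983]
force: [0.0, 0.6, -1.0]
opening: 0.0004
time: 29.78
tcp_pos: [0.5644, 0.1333, 0.0964]
eef_rot: [-3.138, 1.57, -2.731]
force: [0.6, -0.1, -0.2]
opening: -0.0
```

```bash
python3 -m creep '[[0.06,0,0,0,0,0,0],[0.06,0,0,0,0,0,0],[0,0,0,0,0,0,0],[0,0,0,0,0,0,0],[0,0,0,0,0,0,0]]' | grep -E "tcp_pos|force" | tr '\n' ' '
for i in 1 2 3; do python3 -m creep '[[0.015,0,0,0,0,0,0],[0,0,0,0,0,0,0],[0,0,0,0,0,0,0],[0,0,0,0,0,0,0],[0,0,0,0,0,0,0]]' | grep -E "tcp_pos|force" | tr '\n' ' '; done
```

```text
tcp_pos: [0.5643, 0.1332, 0.0889] force: [-0.3, 0.5, 0.6] tcp_pos: [0.5642, 0.1332, 0.0879] force: [-0.2, -0.3, -0.8] tcp_pos: [0.5642, 0.1332, 0.087] force: [0.1, 0.7, -0.4] tcp_pos: [0.5642, 0.1332, 0.0861] force: [-0.4, -0.3, 0.3]
```

```bash
for i in 1 2 3 4; do python3 -m creep '[[0.015,0,0,0,0,0,0],[0,0,0,0,0,0,0],[0,0,0,0,0,0,0],[0,0,0,0,0,0,0],[0,0,0,0,0,0,0]]' | grep -E "tcp_pos|force" | tr '\n' ' '; done
```

```text
tcp_pos: [0.5646, 0.1333, 0.086] force: [-1.9, 0.4, 5.8] tcp_pos: [0.565, 0.1333, 0.086] force: [-1.9, 0.7, 9.5] tcp_pos: [0.5653, 0.1334, 0.0859] force: [-3.3, -0.5, 12.3] tcp_pos: [0.5656, 0.1334, 0.0859] force: [-4.4, -0.1, 16.3]
```

The bar top is firm at z = 86.0 mm, the nominal home height, and doesn't give under 16 N. Retracting and handing in.

```bash
python3 -m creep '[[-0.1,0,0,0,0,0,0],[-0.5,0,0,0,0,0,0],[-0.6,0,0,0,0,0,0],[-0.5,0,0,0,0,0,0],[-0.2,0,0,0,0,0,0]]'
python3 -m creep '[[0,0,0,0,0,0,0],[0,0,0,0,0,0,0],[0,0,0,0,0,0,0],[0,0,0,0,0,0,0],[0,0,0,0,0,0,0]]'
python3 - <<'E'
from h import *
im=r.capture("top"); cv2.imwrite("pics/top1.png",im[:,:,::-1])
a=cv2.imread("pics/top0.png"); d=cv2.absdiff(a,im[:,:,::-1]).max(2)
for n,u,v in(("jar",237,175),("sauce",277,155),("shaker",318,248),("cup",373,160),("caddy",172,182),("bowl",470,246),("turner",185,280)): print(n,(d[v-14:v+14,u-14:u+14]>40).mean().round(2))
s=r.get_state(); print(s["time"],s["tcp_pos"],s["force"]);
E
```

```text
time: 35.4
tcp_pos: [0.5654, 0.1334, 0.1982]
eef_rot: [-0.458, 1.569, -0.051]
force: [0.4, -0.3, -0.8]
opening: 0.0003
time: 36.02
tcp_pos: [0.5641, 0.1333, 0.196]
eef_rot: [2.968, 1.569, -2.909]
force: [-0.0, -0.3, 1.3]
opening: 0.0002
jar 0.18
sauce 0.0
shaker 0.0
cup 0.0
caddy 0.0
bowl 0.0
turner 0.03
36.075 [0.56427071 0.13326752 0.19622157] [-0.42302097  0.15519583 -0.09107134]
```

View pics/top1.png

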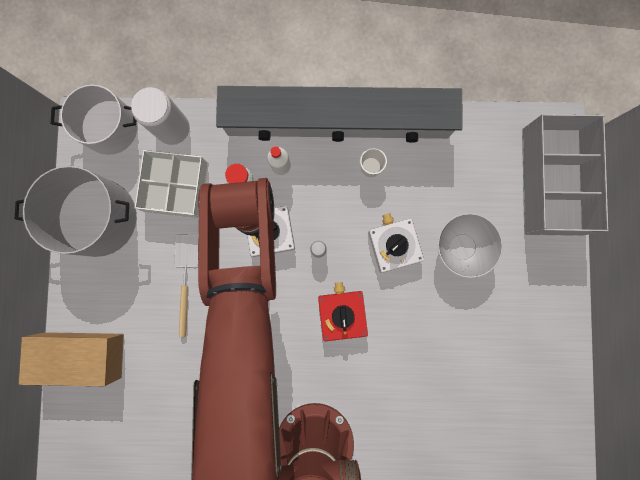

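The jar's difference comes from the arm covering part of it; its lid is still at (237,175). Everything else is where it was.

```bash
python3 -c "
from cell import r
print(r.close_job())"
```

```text
the job is handed in; nothing more can be done
None
```

The open tap (the left aluminium one) is shut: its knob is home in the closed slot at about 1.36 rad, and I handed the job in at about 36 s. `close_job` reports no verdict.

**What I did:** I pulled the knob up about 10.8 mm and turned it clockwise to the arc. I then probed lightly every 0.055 rad, lifting clear before each turn. Nine probes from 0.86 to 1.30 rad met the sprung plate, with at most about 9 N at the wrist. At 1.36 rad the key dropped in with almost no force. I pushed the knob home, opened the fingers and backed off.

**Last checks:**
- **Knob home:** The fingers stopped at z = 60.5 mm, the same height as before the pull. After letting go, I pressed the bar top with shut fingertips; it was firm at z = 86.0 mm, the nominal home height, under 16 N.
- **Nose at the arc:** The wrist picture shows the nose at the upper part of the arc.
- **Surroundings:** The before and after top pictures show no change at the sauce bottle, shaker, cup, caddy or bowl, and only a slight difference at the turner, which looks unmoved. The jar differed only because the arm covers part of it; its visible lid is where it was. The other tap was never approached.

**Weak points:**
- **Side force:** A steady side force of 5–7 N from a slight grip misalignment remained while turning; I left it uncorrected.
- **Early probes:** The first probe depth separated plate from slot by only about 2–3 N, so I pressed deeper from about 1.19 rad on.

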